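# Close a deep-well swing clamp with a T-key

## Robot

A 6-joint arm with a two-finger parallel gripper is mounted at the origin on a cart in front of the work surface, level with it; the furniture and walls round the work are solid. World frame = base frame: x ahead of the robot, y to its left, z up, the work surface at z = 0. Lengths are in m, angles in rad, forces in N, time in s.
With the tool pointing down it reaches from about 0.275 to 0.825 m from the base axis. Payload 5.2 kg.
Tool frame: the origin (TCP) lies on the centre line of the jaws, within the pads' length; the fingertips stand 17 mm ahead of it and the grasp point (between the pads) lies 2 mm behind it; z points along the fingers, y is the line along which they close (so a half turn about z gives the same grasp; the last joint's range is limited). The gripper opens to 93 mm and grips with 3 to 60 N. Pads are 15 mm wide; open, the fingers measure 128 mm over their backs; the gripper's body (75 mm by 188 mm) begins 65 mm behind the grasp point.
Start: joints at [1.101, 0.259, 1.535, -0, 1.348, -0.203], TCP at [0.145, 0.531, 0.202] pointing down, gripper open.
Joint ranges: [-3.14, 3.14], [-0.91, 2.08], [0.19, 2.58], [-1.22, 4.36], [0.22, 2.71], [-3.12, 3.12]. Speed limits (rad/s): [2.57, 2.57, 3.14, 3.14, 3.14, 3.14].

## Interface

Orientations are given as a rotation vector (axis times angle).
In Python, from plant import get_state, camera, job_done gives the robot as it stands. The module is installed in compiled form; this text tells all that it offers.
- The arm moves only by the tool carry_out, never from a script. Its argument "plan" is a list of rows, each a list of 3 entries, a list of its own where there are three numbers: the shift along the tool's x, y, z each as a share of 0.3 m, from -1 to 1, then the turn, a rotation vector about the tool's x, y, z each as a share of 0.12 rad, from -1 to 1, then the finger opening in mm, from 0 to 93. A call has exactly 5 rows; each row shifts and turns the commanded pose from where the row before left it, along the tool's axes as they then stand; what a row does not reach is not made up. A row lasts 1/12 s, in which the tool goes at most 41.7 mm and 7.16 degrees, less where a joint would pass 70% of its speed; a pose out of reach is approached as far as the arm can. A call with a number of a shift or a turn outside -1 to 1 is refused whole. A call with a gripper value outside its range is refused whole. The fingers move at their own pace and stop on an object; the grip force is fixed at half the most. Time passes only in rows, so rows that do not move let the fingers close, or fill a call up. It gives the time, the measured TCP pose, the force, the opening and the grip force at its end, in the units of the state.
- get_state(): the state, without advancing time (a new reading comes with each control period).
- camera(name): name is "side" or "top"; returns a dict with "pixels" (480x640x3 uint8, red, green, blue), "K" (3x3 intrinsics, pixels), "rvec" (rotation vector, rad) and "tvec" (3), from world to camera coordinates, as OpenCV has them. Camera axes: x right, y down, z forward; pixel columns grow to the right and rows downward; lengths in m; the calibration is good to about 2 mm. A picture is of the moment at which its call begins. There is no depth.
- job_done(): hands the job in; it is judged then, once.
The state is a dict: "time": time; "q": joint angles; "dq": joint speeds; "joint_torque": joint torques, N m; "tool_pos": TCP position; "orientation": TCP orientation; "wrist_force": force on the tool from outside, world axes, zero at the start; "wrist_torque": the same for the moment, N m; "width": finger opening in m; "grip_force": force on a finger pad.
Only numpy, scipy, OpenCV 4.12 (cv2) and the standard library are available. Lean on these libraries where they do the work, as an engineer would, in place of code of your own. Each camera call takes 0.05 s, during which the arm holds its last target. There are 200 camera calls.

## Task

Clamp the aluminium block: take the T-key out of its black holder, lower it down the well of the clamp post with the blue collar until its socket sits fully down on the square stem, then turn it clockwise (seen from above) until the yellow clamp finger lies over the middle of the block. Let go and leave the key standing in the well; leave the clamp with the orange collar as it is.

Things in the scene. Friction and masses are not known exactly. Their poses are not given: they have to be found in the camera images.
- key_grip (a point): Steel T-key, 0.25 kg, upright in a black holder (110x100x30, hole 24 deep). Point: middle of the handle, a red barrel lying along x, 18 thick, 16 long (grip across key y). x: along the crossbar, 126 long, 12 thick; z up the 10 mm shank. Foot 135 below the point: square box socket, 51 outside, 43 inside, 34 deep, sides along x and y (fits in 4 yaws, 90 deg apart). Sizes in mm.
- blue_stem (a point): Fixed blue-collared post, bored aluminium block by it. Point: on the well's vertical axis at its mouth, 130 above the bench. Mouth 100 wide, bore 80. Brass square stem in it, 32 over flats, tapered top 56 below the mouth, flats 74 to 88 below; key fully down stands on a flange 88 below, handle point 47 above the mouth. z up; turns with the stem: x along the yellow finger, flats along x and y.
- blue_clamp (a joint): Turn of the blue post's stem and its yellow finger (97 mm from the axis, seen under the column), rad, growing clockwise from above. Starts at 0 to 0.15; finger over the block's middle at 0.8; stop at 1.0. Stays where left (friction 0.12 N m). The socket is loose on the stem (5.5 mm each way): the key has up to 27 deg of free play either way before it takes the stem along.
- orange_clamp (a joint): The same for the identical post with the orange collar, which has a round steel bush at its base; starts at 0 to 0.15, rad, clockwise from above; to be left alone.

How it is judged:
On the way, in this order (a step that is already met when the one before it is completed fails the run):
1. the key sits fully down on the stem in the blue-collared well, before the clamp is turned (horizontal distance between key_grip and blue_stem below 0.02 m and z of key_grip in the frame of blue_stem below 0.059 m and value of joint blue_clamp below 0.4 rad), for 0.1 s.
2. the clamp finger is swung over the block (value of joint blue_clamp above 0.6 rad), for 0.1 s.
At the end, for the whole second after the job is handed in: Blue-collared clamp above 0.6 rad (finger over the block's middle within about 17 mm); released key upright (within 0.2 rad) in that well, within 20 mm of its axis and fully down (handle point less than 59 mm above the mouth, 47 when seated); orange clamp under 0.3 rad (value of joint blue_clamp above 0.6 rad and horizontal distance between key_grip and blue_stem below 0.02 m and z of key_grip in the frame of blue_stem below 0.059 m and angle between key_grip's own z axis and vertical below 0.2 rad and value of joint orange_clamp below 0.3 rad); the robot touches nothing.
It fails at once if the orange-collared clamp is turned (value of joint orange_clamp above 0.3 rad).
It also fails if it takes over 45 s, if anything falls off the work surface, if the arm or the gripper's body presses on something with over 40 N, if the wrist force passes 120 N, or if a joint passes its speed limit or range.

## Working session

There is one attempt and no reset: what is moved stays moved. The work goes in short steps, Python scripts to look and compute and a tool call to move; the robot and the scene stay as the last step left them, time stands still between calls to the robot, and variables do not carry over. Pictures are saved under pics/ and viewed, at most 10 in all, crops included, and the job is handed in when it is done.

Besides the shell and the picture viewer there is one more tool, called after "Call:" by a JSON object that holds its "fn" and its "kwargs", one argument or row to a line. carry_out: Moves the arm, as the interface text tells. Shift numbers are shares of 0.3 m and turn numbers shares of 0.12 rad, none past 1 either way. Its arguments: {"type":"object","properties":{"plan":{"type":"array","items":{"type":"array"}}},"required":["plan"]}

```bash
mkdir -p pics; cat > h.py <<'E'
import numpy as np,cv2
from plant import get_state,camera,job_done
from scipy.spatial.transform import Rotation as R
def snap(n,f):
    c=camera(n); cv2.imwrite('pics/'+f,c['pixels'][:,:,::-1]); np.savez('pics/'+f[:-4]+'.npz',**{k:np.array(v) for k,v in c.items()}); return c
def ray(c,uv):
    M=cv2.Rodrigues(np.array(c['rvec'],float))[0]; t=np.array(c['tvec'],float).ravel()
    d=M.T@np.linalg.inv(c['K'])@np.array([uv[0],uv[1],1.]); return -M.T@t,d
def atz(c,uv,z):
    o,d=ray(c,uv); return o+d*(z-o[2])/d[2]
def proj(c,p):
    return cv2.projectPoints(np.array(p,float).reshape(-1,3),np.array(c['rvec'],float),np.array(c['tvec'],float),np.array(c['K'],float),None)[0].reshape(-1,2)
E
python3 - <<'E'
from h import *
for n in('side','top'):
    c=snap(n,n+'0.png'); o,d=ray(c,(320,240)); print(n,o,d,c['K'][0][0])
s=get_state(); print(s['time'],s['tool_pos'],R.from_rotvec(s['orientation']).as_matrix().round(3),s['width'])
E
```

```text
side [0.45588104 0.93658878 0.54645106] [ 0.0654383  -0.89753152 -0.43677055] 528.7226504436271
top [0.36749809 0.01836632 1.26654464] [ 0.14138971 -0.02271187 -0.9897452 ] 499.28452234378426
0.1 [0.14475936 0.53008595 0.20102541] [[-0.965  0.264 -0.001]
 [ 0.264  0.965 -0.001]
 [ 0.    -0.002 -1.   ]] 0.09296803678114075
```

View pics/top0.png

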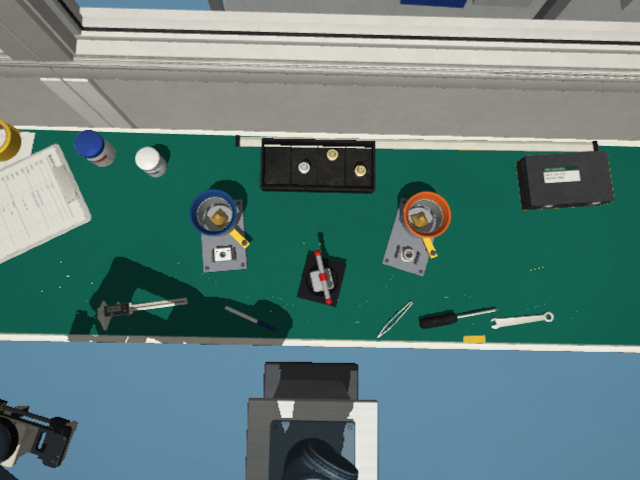

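View pics/side0.png

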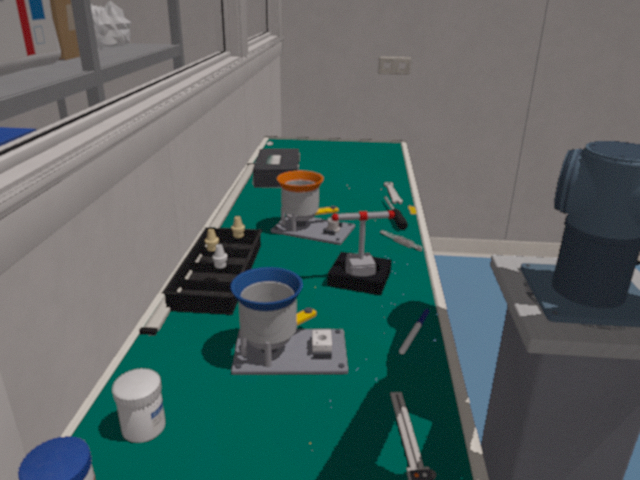

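The top view shows the blue-collared post at about (215,213), the orange one at (427,215), and the key's crossbar running from (319,250) to (326,303). The side view shows the key standing upright at (362,215). Next I'll zoom in on the blue well and the key.

```bash
python3 - <<'E'
import cv2,numpy as np
t=cv2.imread('pics/top0.png'); s=cv2.imread('pics/side0.png')
a=cv2.resize(t[180:280,180:260],(400,500),interpolation=cv2.INTER_CUBIC)
b=cv2.resize(t[230:310,290:354],(400,500),interpolation=cv2.INTER_CUBIC)
cv2.imwrite('pics/z1.png',np.hstack([a,b]))
E
```

```text
(no output)
```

View pics/z1.png

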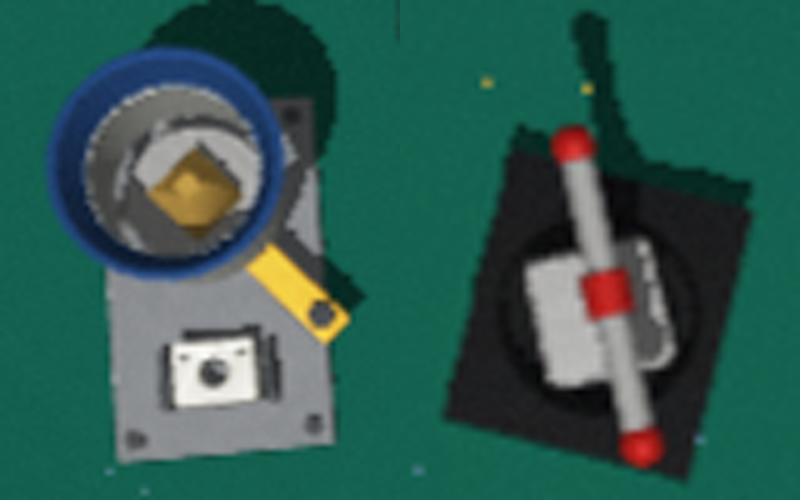

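The crops put the collar rim centre at about (213,213) in the top image and the finger tip hole at about (244,243). The red barrel is at about (323,277), with the bar ends at (318,253) and (329,301). Next I'll segment these and triangulate.

```bash
cat >> h.py <<'E'
def blobs(c,lo,hi,amin=8):
    hsv=cv2.cvtColor(np.ascontiguousarray(c['pixels']),cv2.COLOR_RGB2HSV)
    m=cv2.inRange(hsv,lo,hi); n,l,s,ce=cv2.connectedComponentsWithStats(m)
    return [(s[i,4],ce[i],l==i) for i in range(1,n) if s[i,4]>=amin]
def red(c): return blobs(c,(0,170,70),(6,255,255))+blobs(c,(172,170,70),(180,255,255))
def tri(c1,a,c2,b):
    o,d=ray(c1,a);p,e=ray(c2,b); d/=np.linalg.norm(d);e/=np.linalg.norm(e)
    s=np.linalg.lstsq(np.c_[d,-e],p-o,rcond=None)[0]; x=o+s[0]*d;y=p+s[1]*e
    return (x+y)/2,np.linalg.norm(x-y)
def load(f): return dict(np.load('pics/'+f+'.npz'))
E
python3 - <<'E'
from h import *
t=load('top0');s=load('side0')
for n,c in(('top',t),('side',s)):
    print(n,'red',[(int(a),ce.round(1)) for a,ce,_ in red(c)])
    print('yel',[(int(a),ce.round(1)) for a,ce,_ in blobs(c,(20,150,100),(32,255,255),20)])
    for a,ce,m in blobs(c,(105,130,40),(120,255,255),150):
        cn=cv2.findContours(m.astype(np.uint8),0,2)[0][0]; print('blue',a,ce.round(1),cv2.fitEllipse(cn))
for z in(.130,.125): print(z,atz(t,(213.2,212.6),z))
for uv in((323.1,276.9),(317.8,253.0),(328.6,301.4)): print(atz(t,uv,.141))
E
```

```text
top red [(28, array([317. , 252.6])), (44, array([322.8, 276.5])), (34, array([328.3, 301.2]))]
yel [(365, array([  7.5, 143.4])), (124, array([218.6, 218.5])), (134, array([419.4, 220.4])), (130, array([238.9, 237.4])), (128, array([429. , 246.3])), (128, array([474.3, 338.7]))]
blue 353 [436.    2.3] ((433.2651672363281, 1.095421552658081), (8.615884780883789, 70.7839126586914), 92.61510467529297)
blue 637 [ 88.8 143.6] ((88.79227447509766, 143.5634765625), (26.723051071166992, 28.811967849731445), 96.46090698242188)
blue 685 [210.8 210. ] ((212.80641174316406, 212.17926025390625), (45.07052993774414, 46.44096755981445), 60.44661331176758)
side red [(11, array([22.4, 16.7])), (14, array([27.2, 40.1])), (12, array([30.9, 50.4])), (28, array([391.6, 213.7])), (41, array([363.2, 215.1])), (23, array([334.7, 216.6])), (225, array([24.9, 26. ]))]
yel [(36, array([412.3, 209.7])), (98, array([326.5, 210.3])), (155, array([304.5, 316. ]))]
blue 304 [ 11.2 133.6] ((37.859737396240234, 128.326171875), (6.4747185707092285, 29.12456512451172), 0.0)
blue 1389 [264.9 285.2] ((265.9328308105469, 287.615966796875), (41.756614685058594, 69.88004302978516), 89.05155181884766)
blue 2478 [ 57.  460.5] ((54.65290451049805, 466.67584228515625), (52.2857666015625, 77.11228942871094), 60.405548095703125)
0.13 [0.58839791 0.24018581 0.13      ]
0.125 [0.58936971 0.24116166 0.125     ]
[ 0.44443313 -0.01597931  0.141     ]
[ 0.49838715 -0.0030117   0.141     ]
[ 0.3898571  -0.02924709  0.141     ]
```

```bash
cat > m.py <<'E'
from h import *
from scipy.optimize import least_squares
def collar(t,s):
    th=np.linspace(0,2*np.pi,72,endpoint=False); U=np.c_[np.cos(th),np.sin(th)]
    obs=[]
    for c,ne in((t,(212,212)),(s,(266,287))):
        a,ce,m=min(blobs(c,(105,130,40),(120,255,255),150),key=lambda b:np.hypot(*(b[1]-ne)))
        pts=np.argwhere(m)[:,::-1]; obs.append((pts@U.T).max(0)+.5*1)
    def f(p):
        x,y,r,h=p; r_=[]
        for c,o in zip((t,s),obs):
            P=np.r_[np.c_[x+r*U[:,0],y+r*U[:,1],0*th+.13],np.c_[x+r*U[:,0],y+r*U[:,1],0*th+.13-h]]
            r_.append((proj(c,P)@U.T).max(0)-o)
        return np.concatenate(r_)
    g=least_squares(f,[.588,.24,.053,.012],loss='soft_l1',x_scale=.01); return g.x,np.sqrt(np.mean(g.fun**2))
E
python3 - <<'E'
from m import *
t=load('top0');s=load('side0')
print('collar',collar(t,s))
for a,b in(((317,252.6),(334.7,216.6)),((322.8,276.5),(363.2,215.1)),((328.3,301.2),(391.6,213.7))): print('key',tri(t,a,s,b))
f=tri(t,(238.9,237.4),s,(304.5,316)); print('finger',f)
E
```

```text
collar (array([0.58986228, 0.24179657, 0.05440201, 0.01019237]), np.float64(0.6867031509365684))
key (array([ 0.49783305, -0.00115022,  0.14197089]), np.float64(0.0026120236372451527))
key (array([ 0.44352183, -0.01518248,  0.14178032]), np.float64(0.0034844919854940984))
key (array([ 0.38834091, -0.02837585,  0.14176974]), np.float64(0.0038757381389301535))
finger (array([0.53953384, 0.1910849 , 0.04039578]), np.float64(0.010378327287890775))
```

Call:
{"fn": "carry_out", "kwargs": {
  "plan": [
    [[-0.09,-0.093,0],[0,0,0],93],
    [[-0.09,-0.093,0],[0,0,0],93],
    [[-0.09,-0.093,0],[0,0,0],93],
    [[-0.09,-0.093,0],[0,0,0],93],
    [[-0.09,-0.093,0],[0,0,0],93]
  ]
}}

```text
time: 0.52
tool_pos: [0.2385, 0.3587, 0.2014]
orientation: [-0.416, -3.114, 0.001]
wrist_force: [1.3, 0.2, -0.0]
width: 0.0931
grip_force: 0.0
```

Call:
{"fn": "carry_out", "kwargs": {
  "plan": [
    [[-0.09,-0.093,0],[0,0,0],93],
    [[-0.09,-0.093,0],[0,0,0],93],
    [[-0.09,-0.093,0],[0,0,0],93],
    [[-0.09,-0.093,0],[0,0,0],93],
    [[-0.09,-0.093,0],[0,0,0],93]
  ]
}}

```text
time: 0.93
tool_pos: [0.332, 0.1885, 0.2017]
orientation: [0.417, 3.114, 0.0]
wrist_force: [1.3, 1.0, -0.1]
width: 0.0929
grip_force: 0.0
```

Call:
{"fn": "carry_out", "kwargs": {
  "plan": [
    [[-0.09,-0.093,0],[0,0,0],93],
    [[-0.09,-0.093,0],[0,0,0],93],
    [[-0.09,-0.093,0],[0,0,0],93],
    [[-0.09,-0.093,0],[0,0,0],93],
    [[-0.09,-0.093,0],[0,0,0],93]
  ]
}}

```text
time: 1.35
tool_pos: [0.4256, 0.0181, 0.2016]
orientation: [-0.419, -3.113, -0.0]
wrist_force: [0.2, 1.0, 0.4]
width: 0.0928
grip_force: 0.0
```

Call:
{"fn": "carry_out", "kwargs": {
  "plan": [
    [[0,0,0],[0,0,-0.85],93],
    [[0,0,0],[0,0,-0.85],93],
    [[0,0,0],[0,0,-0.85],93],
    [[0,0,0],[0,0,-0.85],93],
    [[0,0,0],[0,0,-0.85],93]
  ]
}}

```text
time: 1.77
tool_pos: [0.425, 0.0199, 0.2013]
orientation: [0.388, -3.117, -0.001]
wrist_force: [-0.1, 0.3, -0.1]
width: 0.093
grip_force: 0.0
```

```bash
cat >> h.py <<'E'
def go(p,yawdeg=None):
    s=get_state(); Rm=R.from_rotvec(s['orientation']); M=Rm.as_matrix()
    yaw=np.degrees(np.arctan2(M[1,0],M[0,0]))%360
    print('pos',np.round(s['tool_pos'],4),'yaw %.1f'%yaw,'tilt',M[:2,2].round(3),'w',round(float(s['width']),4),'F',np.round(s['wrist_force'],1),'T',np.round(s['wrist_torque'],2),'q6 %.2f'%s['q'][5],'t',s['time'])
    print('shift shares total',(M.T@(np.array(p)-s['tool_pos'])/.3).round(3))
    if yawdeg is not None: print('turn z shares total %.2f'%(-np.radians(yawdeg-yaw)/.12))
E
python3 -c "
from h import *
go([.444,-.0155,.139],193.9)"
```

```text
pos [0.425  0.0199 0.2013] yaw 194.2 tilt [-0.001  0.   ] w 0.093 F [-0.1  0.3 -0.1] T [ 0.08  0.01 -0.02] q6 -2.04 t 1.7667
shift shares total [-0.033 -0.13   0.208]
turn z shares total 0.04
```

Call:
{"fn": "carry_out", "kwargs": {
  "plan": [
    [[-0.017,-0.065,0],[0,0,0],93],
    [[-0.016,-0.065,0],[0,0,0],93],
    [[0,0,0.07],[0,0,0],93],
    [[0,0,0.07],[0,0,0],93],
    [[0,0,0.068],[0,0,0],93]
  ]
}}

```text
time: 2.18
tool_pos: [0.4443, -0.0157, 0.1385]
orientation: [-0.38, 3.118, -0.0]
wrist_force: [-0.5, 0.5, 0.2]
width: 0.0931
grip_force: 0.0
```

Call:
{"fn": "carry_out", "kwargs": {
  "plan": [
    [[0,0,0],[0,0,0],30],
    [[0,0,0],[0,0,0],30],
    [[0,0,0],[0,0,0],30],
    [[0,0,0],[0,0,0],30],
    [[0,0,0],[0,0,0],30]
  ]
}}

```text
time: 2.6
tool_pos: [0.4452, -0.0156, 0.1406]
orientation: [-0.381, 3.116, -0.002]
wrist_force: [0.4, 0.1, 0.4]
width: 0.0644
grip_force: 0.0
```

```bash
python3 -c "
from h import *
go([.444,-.0155,.139],193.9)
a=snap('top','top1.png')['pixels'][220:340,250:410];b=snap('side','side1.png')['pixels'][150:300,260:460]
cv2.imwrite('pics/z2.png',np.hstack([cv2.resize(x,(400,300),interpolation=cv2.INTER_CUBIC) for x in(a,b)])[:,:,::-1])"
```

```text
pos [ 0.4452 -0.0156  0.1406] yaw 193.9 tilt [ 0.002 -0.001] w 0.0644 F [0.4 0.1 0.4] T [0.01 0.01 0.02] q6 -2.10 t 2.6
shift shares total [0.004 0.001 0.005]
turn z shares total 0.01
```

View pics/z2.png

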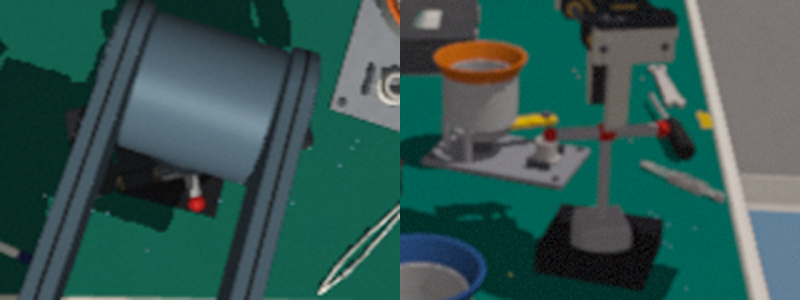

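The fingers straddle the barrel. In the side crop the near finger ends around (610,138), close to the barrel at (606,133). I'll check that against the projected fingertip before closing.

```bash
python3 -c "
from h import *
c=load('side1'); n=np.array([-.24,.97,0])
for d in(.032,.045):
  for z in(.1236,.135,.1386): print(d,z,((proj(c,np.array([.4452,-.0156,z])+d*n)[0]-[260,150])*2).round(1))
print(((proj(c,[.444,-.0155,.141])[0]-[260,150])*2).round(1))
print([ (x[1]-[260,150])*2 for x in red(c)])
"
```

```text
0.032 0.1236 [209.8 160.4]
0.032 0.135 [210.4 149.5]
0.032 0.1386 [210.6 146. ]
0.045 0.1236 [213.1 166.1]
0.045 0.135 [213.7 155.1]
0.045 0.1386 [213.9 151.6]
[204.1 130.6]
[array([-479. , -291.5]), array([-475.2, -273.6]), array([-458.54545455, -211.45454545]), array([-464.        , -206.66666667]), array([263.24137931, 127.37931034]), array([149.29411765, 133.88235294]), array([206.13333333, 135.06666667]), array([-470.25327511, -248.069869  ])]
```

Call:
{"fn": "carry_out", "kwargs": {
  "plan": [
    [[0,0,0],[0,0,0],30],
    [[0,0,0],[0,0,0],30],
    [[0,0,0],[0,0,0],30],
    [[0,0,0],[0,0,0],30],
    [[0,0,0],[0,0,0],30]
  ]
}}

```text
time: 3.12
tool_pos: [0.4443, -0.0154, 0.1393]
orientation: [0.381, -3.118, -0.0]
wrist_force: [-0.7, 0.7, -0.5]
width: 0.0301
grip_force: 0.0
```

```bash
python3 -c "
from h import *
c=snap('side','side2.png');b=c['pixels'][140:240,320:420]
cv2.imwrite('pics/z3.png',cv2.resize(b,(600,600),interpolation=cv2.INTER_CUBIC)[:,:,::-1])
p=get_state()['tool_pos']
n=np.array([-.24,.97,0])
for d in(-.015,.015):
  print(d,((proj(c,np.array(p)-[0,0,.017]+d*n)[0]-[320,140])*6).round(1))
print([(((x[1])-[320,140])*6).round() for x in red(c)][-5:])
"
```

```text
-0.015 [238.1 485.9]
0.015 [259.4 523.1]
[array([-1750.,  -551.]), array([429., 441.]), array([ 89., 465.]), array([259., 460.]), array([-1770.,  -686.])]
```

View pics/z3.png

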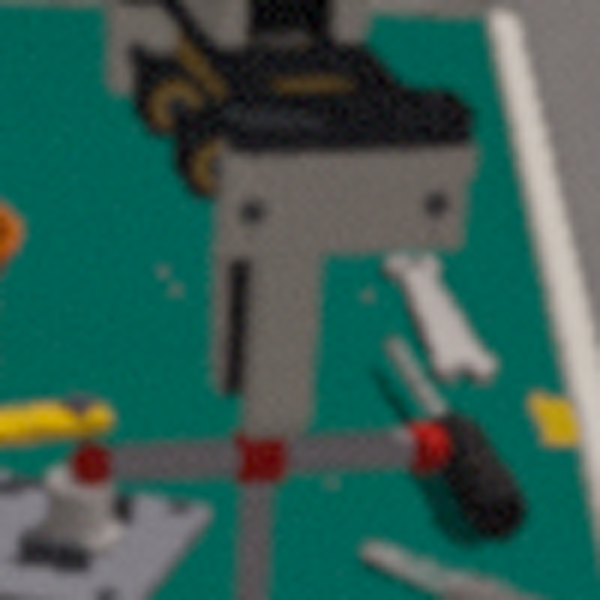

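The near fingertip ends around (278,437) in the crop and the far one around row 390. From the reported TCP I'd expect about 523 and 486, so the fingers look roughly 35 mm higher than stated. I'll cross-check with the first top picture before acting on it.

```bash
python3 -c "
from h import *
t=load('top0'); im=t['pixels'][360:480,0:100].copy()
M=np.array([[-.965,.264,0],[.264,.965,0],[0,0,-1.]]).T
p=np.array([.14476,.53009,.20103])
im=cv2.resize(im,(500,600),interpolation=cv2.INTER_CUBIC)
for d in(-.064,-.0465,.0465,.064):
  for k,zz in((0,.017),(1,-.0)):
    q=p+np.array([.264,.965,0])*d-[0,0,zz]; u=proj(t,q)[0]; print(d,zz,u.round(1))
    cv2.circle(im,tuple(((u-[0,360])*5).astype(int).tolist()),4,(255,0,0) if k==0 else (0,255,0),-1)
b=load('side1')['pixels'][170:270,330:380]; b=cv2.resize(b,(300,600),interpolation=cv2.INTER_CUBIC)
cv2.imwrite('pics/z4.png',np.hstack([im,b])[:,:,::-1])
"
```

```text
-0.064 0.017 [ 87.  423.8]
-0.064 -0.0 [ 83.3 425.7]
-0.0465 0.017 [ 79.  421.3]
-0.0465 -0.0 [ 75.2 423.2]
0.0465 0.017 [ 36.4 408.3]
0.0465 -0.0 [ 32.  409.9]
0.064 0.017 [ 28.5 405.8]
0.064 -0.0 [ 23.9 407.4]
```

View pics/z4.png

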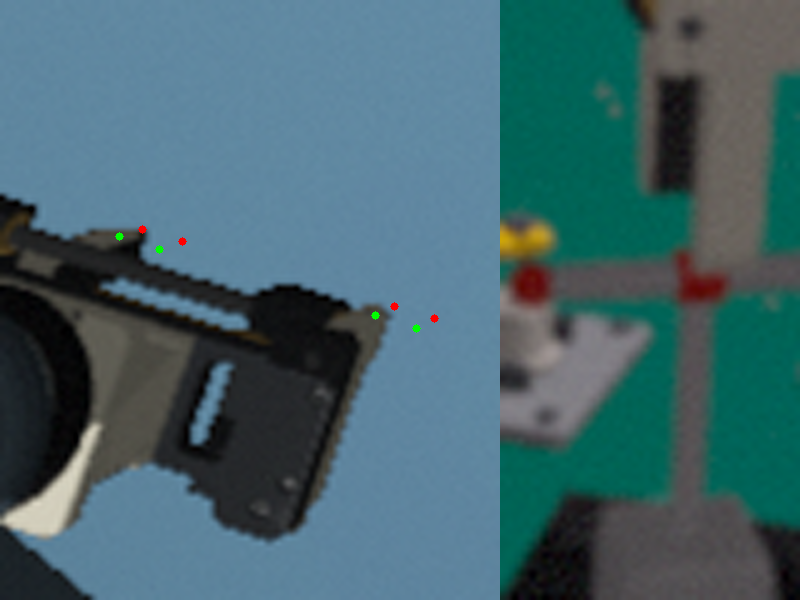

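The start picture agrees: the fingers appear about 35 mm further back along the tool axis than stated. Closing here is a harmless touch test. It will stop at 18 mm if the barrel really is between the pads.

Call:
{"fn": "carry_out", "kwargs": {
  "plan": [
    [[0,0,0],[0,0,0],8],
    [[0,0,0],[0,0,0],8],
    [[0,0,0],[0,0,0],8],
    [[0,0,0],[0,0,0],8],
    [[0,0,0],[0,0,0],8]
  ]
}}

```text
time: 3.58
tool_pos: [0.4443, -0.0154, 0.1393]
orientation: [0.381, -3.118, -0.0]
wrist_force: [0.1, -0.3, 0.5]
width: 0.0084
grip_force: 0.0
```

```bash
python3 -c "
from h import *
from scipy.optimize import least_squares
t=load('top0');s1=load('side1');s2=load('side2')
n=np.array([-.24,.97,0]);n0=np.array([.264,.965,0]);tip=np.array([0,0,-.017])
obs=[(s1,np.array([.4452,-.0156,.1406])+.0495*n,(368.3,213.7)),(s1,np.array([.4452,-.0156,.1406])-.032*n,(358.8,202)),
(s2,np.array([.4443,-.0154,.1393])+.0325*n,(366.3,213.3)),(s2,np.array([.4443,-.0154,.1393])-.015*n,(361.5,205)),
(t,np.array([.14476,.53009,.20103])-.064*n0,(77.6,422.2)),(t,np.array([.14476,.53009,.20103])+.0465*n0,(29,406.6))]
f=lambda o:np.concatenate([proj(c,p+tip+o)[0]-u for c,p,u in obs])
g=least_squares(f,[0,0,0]);print(g.x,g.fun.round(1))
f2=lambda o:np.concatenate([proj(c,p+tip+[0,0,o[0]])[0]-u for c,p,u in obs])
g=least_squares(f2,[0]);print(g.x,g.fun.round(1))
"
```

```text
[ 0.0028187  -0.00062033  0.03533755] [-1.7  2.9 -2.1 -1.5 -1.5  0.4 -2.4 -0.7  2.1  4.1 -1.6  3.6]
[0.03502925] [-0.2  3.2 -0.7 -1.2  0.   0.8 -1.  -0.4  1.7  5.5 -1.9  5. ]
```

Nothing was between the pads. The fit gives x and y right to about 3 mm and z high by 35 mm, so the real fingers sit about 35 mm behind the reported TCP. I'll open, go down 35 mm while watching the force, and close.

Call:
{"fn": "carry_out", "kwargs": {
  "plan": [
    [[0,0,0],[0,0,0],60],
    [[0,0,0],[0,0,0],60],
    [[0,0,0],[0,0,0],60],
    [[0,0,0],[0,0,0],60],
    [[0,0,0],[0,0,0],60]
  ]
}}

```text
time: 4.0
tool_pos: [0.4443, -0.0154, 0.1394]
orientation: [-0.381, 3.118, -0.0]
wrist_force: [1.0, 0.2, -0.2]
width: 0.0372
grip_force: 0.0
```

Call:
{"fn": "carry_out", "kwargs": {
  "plan": [
    [[0,0,0],[0,0,0],60],
    [[0,0,0.03],[0,0,0],60],
    [[0,0,0.03],[0,0,0],60],
    [[0,0,0.03],[0,0,0],60],
    [[0,0,0.027],[0,0,0],60]
  ]
}}

```text
time: 4.42
tool_pos: [0.4437, -0.0152, 0.1028]
orientation: [0.381, -3.117, -0.001]
wrist_force: [-0.3, -1.0, 0.5]
width: 0.0599
grip_force: 0.0
```

Call:
{"fn": "carry_out", "kwargs": {
  "plan": [
    [[0,0,0],[0,0,0],8],
    [[0,0,0],[0,0,0],8],
    [[0,0,0],[0,0,0],8],
    [[0,0,0],[0,0,0],8],
    [[0,0,0],[0,0,0],8]
  ]
}}

```text
time: 4.83
tool_pos: [0.4447, -0.0155, 0.1047]
orientation: [-0.381, 3.118, -0.001]
wrist_force: [1.2, -0.0, -0.2]
width: 0.0313
grip_force: 0.0
```

Call:
{"fn": "carry_out", "kwargs": {
  "plan": [
    [[0,0,0],[0,0,0],8],
    [[0,0,0],[0,0,0],8],
    [[0,0,0],[0,0,0],8],
    [[0,0,0],[0,0,0],8],
    [[0,0,0],[0,0,0],8]
  ]
}}

```text
time: 5.25
tool_pos: [0.4445, -0.0154, 0.1045]
orientation: [-0.381, 3.118, -0.0]
wrist_force: [-0.2, 0.5, 2.2]
width: 0.0173
grip_force: 30.0
```

Call:
{"fn": "carry_out", "kwargs": {
  "plan": [
    [[0,0,-0.03],[0,0,0],8],
    [[0,0,-0.06],[0,0,0],8],
    [[0,0,-0.06],[0,0,0],8],
    [[0,0,-0.06],[0,0,0],8],
    [[0,0,-0.06],[0,0,0],8]
  ]
}}

```text
time: 5.67
tool_pos: [0.4437, -0.0153, 0.1861]
orientation: [0.381, -3.117, -0.001]
wrist_force: [-0.3, 0.6, -3.2]
width: 0.0171
grip_force: 30.0
```

Call:
{"fn": "carry_out", "kwargs": {
  "plan": [
    [[0,0,-0.06],[0,0,0],8],
    [[0,0,-0.06],[0,0,0],8],
    [[0,0,-0.06],[0,0,0],8],
    [[0,0,-0.06],[0,0,0],8],
    [[0,0,-0.05],[0,0,0],8]
  ]
}}

```text
time: 6.08
tool_pos: [0.444, -0.0154, 0.2736]
orientation: [0.381, -3.118, 0.0]
wrist_force: [0.3, 0.0, -2.3]
width: 0.0172
grip_force: 30.0
```

```bash
python3 -c "
from h import *
t=snap('top','top3.png');s=snap('side','side3.png')
for c in(t,s): print([(int(a),x.round(1)) for a,x,_ in red(c) if x[1]>60])
f=load('top0')
a=atz(f,(244.4,243),.04); b=np.array([.5895,.2416]); d=a[:2]-b; print('finger',a,np.hypot(*d),np.degrees(np.arctan2(d[1],d[0])))
go([.5895,.2416,.28],226)"
```

```text
[(35, array([332.2, 299.5]))]
[(13, array([396.8, 126.8])), (26, array([336.7, 128.5]))]
finger [0.531136   0.17713203 0.04      ] 0.08696249581232887 -132.15510131964353
pos [ 0.4454 -0.0158  0.2747] yaw 193.9 tilt [ 0.004 -0.001] w 0.0172 F [ 0.8  0.7 -3.7] T [ 0.08 -0.07  0.02] q6 -2.10 t 6.1833
shift shares total [-0.673  0.717 -0.017]
turn z shares total -4.66
```

View pics/side3.png

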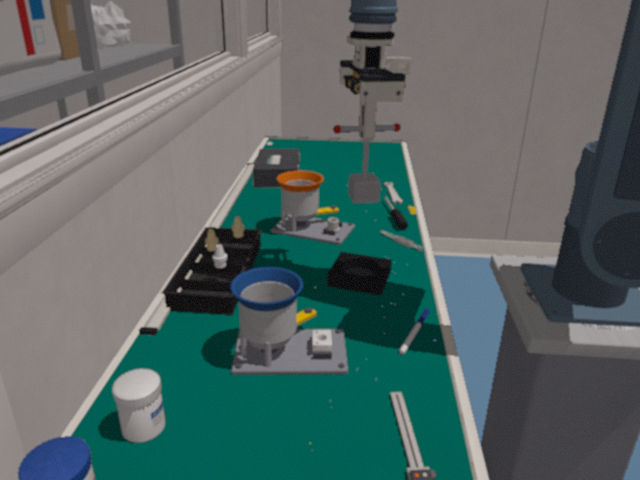

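The side view shows the key hanging upright, with its bar from (337,128) to (397,127) and its socket at (365,188), clear of the holder at (360,272). Next I'll carry it over the blue well.

Call:
{"fn": "carry_out", "kwargs": {
  "plan": [
    [[-0.067,0.072,0],[0,0,0],8],
    [[-0.067,0.072,0],[0,0,0],8],
    [[-0.067,0.072,0],[0,0,0],8],
    [[-0.067,0.072,0],[0,0,0],8],
    [[-0.067,0.072,0],[0,0,0],8]
  ]
}}

```text
time: 6.6
tool_pos: [0.5155, 0.1148, 0.2708]
orientation: [0.38, -3.116, -0.0]
wrist_force: [0.5, 0.0, -3.7]
width: 0.0171
grip_force: 30.0
```

Call:
{"fn": "carry_out", "kwargs": {
  "plan": [
    [[-0.067,0.072,0],[0,0,0],8],
    [[-0.067,0.072,0],[0,0,0],8],
    [[-0.067,0.072,0],[0,0,0],8],
    [[-0.067,0.072,0],[0,0,0],8],
    [[-0.067,0.072,0],[0,0,0],8]
  ]
}}

```text
time: 7.02
tool_pos: [0.5871, 0.2439, 0.2703]
orientation: [0.381, -3.115, 0.001]
wrist_force: [0.3, -0.2, -2.8]
width: 0.0169
grip_force: 30.0
```

Call:
{"fn": "carry_out", "kwargs": {
  "plan": [
    [[0,0,0],[0,0,-0.875],8],
    [[0,0,0],[0,0,-0.875],8],
    [[0,0,0],[0,0,-0.875],8],
    [[0,0,0],[0,0,-0.875],8],
    [[0,0,0],[0,0,-0.875],8]
  ]
}}

```text
time: 7.43
tool_pos: [0.5866, 0.2426, 0.2701]
orientation: [1.184, -2.906, -0.001]
wrist_force: [0.5, 0.1, -3.3]
width: 0.0169
grip_force: 30.0
```

```bash
python3 -c "
from h import *
go([.5895,.2416,.27],224)
t=snap('top','top4.png');s=snap('side','side4.png')
for c in(t,s): print([(int(a),x.round(1)) for a,x,_ in red(c) if x[1]>60])
p=get_state()['tool_pos']+np.array([0,0,.0365]); u=np.array([np.cos(np.radians(44)),np.sin(np.radians(44)),0])*.058
for c in(t,s): print(proj(c,[p-u,p,p+u]).round(1).tolist())
cv2.imwrite('pics/z5.png',np.hstack([cv2.resize(t['pixels'][150:290,150:290],(400,400)),cv2.resize(s['pixels'][150:370,180:400],(400,400))])[:,:,::-1])
"
```

```text
pos [0.5866 0.2426 0.2701] yaw 224.3 tilt [-0.003 -0.001] w 0.0169 F [ 0.5  0.1 -3.3] T [ 0.04 -0.01  0.02] q6 -2.13 t 7.4333
shift shares total [-0.005 -0.009  0.   ]
turn z shares total 0.05
[(37, array([214.1, 215.7]))]
[(27, array([297. , 166.7])), (50, array([230.3, 182.3]))]
[[214.8, 217.2], [195.2, 195.8], [175.8, 174.6]]
[[296.9, 166.2], [263.8, 174.0], [227.6, 182.5]]
```

View pics/z5.png

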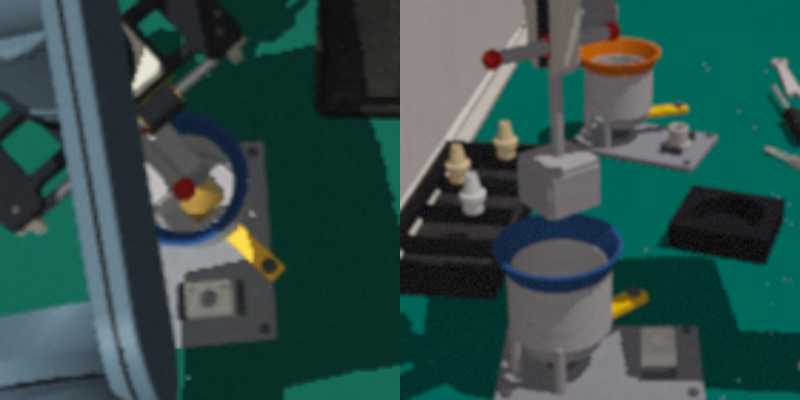

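The projected key agrees with the picture to within 2 px, with the bar end at top (214,216) and side (297,167) and (230,182), and the socket hangs over the collar. I'll make a small correction and then descend in stages.

Call:
{"fn": "carry_out", "kwargs": {
  "plan": [
    [[-0.004,-0.008,0],[0,0,0],8],
    [[0,0,0.04],[0,0,0],8],
    [[0,0,0.04],[0,0,0],8],
    [[0,0,0.04],[0,0,0],8],
    [[0,0,0.04],[0,0,0],8]
  ]
}}

```text
time: 7.95
tool_pos: [0.5899, 0.2415, 0.2231]
orientation: [1.172, -2.914, -0.0]
wrist_force: [-0.2, 0.6, -2.9]
width: 0.0174
grip_force: 30.0
```

Call:
{"fn": "carry_out", "kwargs": {
  "plan": [
    [[0,0,0.03],[0,0,0],8],
    [[0,0,0.03],[0,0,0],8],
    [[0,0,0.03],[0,0,0],8],
    [[0,0,0.02],[0,0,0],8],
    [[0,0,0.02],[0,0,0],8]
  ]
}}

```text
time: 8.37
tool_pos: [0.5899, 0.2417, 0.1846]
orientation: [1.176, -2.913, -0.0]
wrist_force: [1.2, 0.1, -2.2]
width: 0.0171
grip_force: 30.0
```

```bash
python3 -c "
from h import *
go([.5888,.2415,.1405],224)"
```

```text
pos [0.5899 0.2417 0.1846] yaw 224.0 tilt [-0. -0.] w 0.0171 F [ 1.2  0.1 -2.2] T [0.06 0.03 0.04] q6 -2.12 t 8.3667
shift shares total [0.003 0.002 0.147]
turn z shares total -0.00
```

Call:
{"fn": "carry_out", "kwargs": {
  "plan": [
    [[0,0,0.016],[0,0,0],8],
    [[0,0,0.016],[0,0,0],8],
    [[0,0,0.016],[0,0,0],8],
    [[0,0,0.016],[0,0,0],8],
    [[0,0,0.016],[0,0,0],8]
  ]
}}

```text
time: 8.78
tool_pos: [0.5901, 0.2418, 0.161]
orientation: [-1.177, 2.912, -0.0]
wrist_force: [0.2, 0.3, -1.8]
width: 0.0169
grip_force: 30.0
```

Call:
{"fn": "carry_out", "kwargs": {
  "plan": [
    [[0,0,0.012],[0,0,0],8],
    [[0,0,0.012],[0,0,0],8],
    [[0,0,0.012],[0,0,0],8],
    [[0,0,0.012],[0,0,0],8],
    [[0,0,0],[0,0,0],8]
  ]
}}

```text
time: 9.2
tool_pos: [0.5895, 0.2417, 0.1459]
orientation: [1.177, -2.911, -0.0]
wrist_force: [-0.2, -0.2, -2.4]
width: 0.0173
grip_force: 30.0
```

Call:
{"fn": "carry_out", "kwargs": {
  "plan": [
    [[0,0,0.005],[0,0,0],8],
    [[0,0,0.005],[0,0,0],8],
    [[0,0,0.005],[0,0,0],8],
    [[0,0,0.003],[0,0,0],8],
    [[0,0,0],[0,0,0],8]
  ]
}}

```text
time: 9.62
tool_pos: [0.5898, 0.2417, 0.1413]
orientation: [1.177, -2.912, -0.0]
wrist_force: [0.3, 0.3, -2.9]
width: 0.0173
grip_force: 30.0
```

Call:
{"fn": "carry_out", "kwargs": {
  "plan": [
    [[0,0,0.003],[0,0,0],8],
    [[0,0,0.003],[0,0,0],8],
    [[0,0,0.003],[0,0,0],8],
    [[0,0,0],[0,0,0],8],
    [[0,0,0],[0,0,0],8]
  ]
}}

```text
time: 10.03
tool_pos: [0.5907, 0.2424, 0.1407]
orientation: [-1.176, 2.91, -0.0]
wrist_force: [-0.8, 0.7, 5.5]
width: 0.0173
grip_force: 30.0
```

The force came in exactly at the expected seated height, with the tool at z 0.1405 and so the handle 47 mm above the mouth. I'll ease off slightly and turn clockwise.

Call:
{"fn": "carry_out", "kwargs": {
  "plan": [
    [[0,0,-0.003],[0,0,0],8],
    [[0,0,0],[0,0,0.8],8],
    [[0,0,0],[0,0,0.8],8],
    [[0,0,0],[0,0,0.8],8],
    [[0,0,0],[0,0,0.8],8]
  ]
}}

```text
time: 10.45
tool_pos: [0.5904, 0.2417, 0.1407]
orientation: [-0.593, 3.084, -0.0]
wrist_force: [-1.3, -0.1, 3.7]
width: 0.0175
grip_force: 30.0
```

Call:
{"fn": "carry_out", "kwargs": {
  "plan": [
    [[0,0,0],[0,0,0.7],8],
    [[0,0,0],[0,0,0.7],8],
    [[0,0,0],[0,0,0.7],8],
    [[0,0,0],[0,0,0.7],8],
    [[0,0,0],[0,0,0.7],8]
  ]
}}

```text
time: 10.87
tool_pos: [0.5901, 0.2418, 0.1407]
orientation: [0.062, 3.14, -0.0]
wrist_force: [-1.9, -0.6, 3.5]
width: 0.017
grip_force: 30.0
```

```bash
python3 -c "
from h import *
go([.5898,.2417,.1405],224-66)
t=snap('top','top6.png');s=snap('side','side6.png')
b=np.array([.5895,.2416])
for f in('top0','top6'):
  for a,x,m in blobs(load(f),(20,150,60),(32,255,255),20):
    if 200<x[0]<270 and 222<x[1]<265:
      p=atz(load(f),x,.04);d=p[:2]-b;print(f,a,x,np.hypot(*d),np.degrees(np.arctan2(d[1],d[0])))
for f in('side0','side6'): print(f,[(int(a),x.round(1)) for a,x,_ in blobs(load(f),(20,150,60),(32,255,255),20)])
p=atz(load('top0'),(222.8,254.6),.03);d=p[:2]-b;print('block',p,np.degrees(np.arctan2(d[1],d[0])))
"
```

```text
pos [0.5901 0.2418 0.1407] yaw 177.7 tilt [ 0.001 -0.   ] w 0.017 F [-1.9 -0.6  3.5] T [-0.07  0.33  0.08] q6 -1.32 t 10.8667
shift shares total [ 0.001 -0.     0.001]
turn z shares total 2.87
top0 130 [238.9        237.40769231] 0.06729822570549918 -131.60469547713163
top6 126 [230.15079365 243.38888889] 0.06688374280102807 -153.96737814884128
side0 [(36, array([412.3, 209.7])), (98, array([326.5, 210.3])), (155, array([304.5, 316. ]))]
side6 [(35, array([412.2, 209.8])), (95, array([326.4, 210.3])), (242, array([309.8, 325.4]))]
block [0.50223972 0.23081836 0.03      ] -172.95638967118234
```

The finger has swung 22° of the 41° to the block's middle, so about 19° (2.8 shares) remains.

Call:
{"fn": "carry_out", "kwargs": {
  "plan": [
    [[0,0,0],[0,0,0.57],8],
    [[0,0,0],[0,0,0.57],8],
    [[0,0,0],[0,0,0.57],8],
    [[0,0,0],[0,0,0.57],8],
    [[0,0,0],[0,0,0.57],8]
  ]
}}

```text
time: 11.38
tool_pos: [0.59, 0.2415, 0.1407]
orientation: [0.59, 3.085, -0.0]
wrist_force: [-3.1, -0.7, 6.2]
width: 0.0173
grip_force: 30.0
```

```bash
python3 -c "
from h import *
go([.5898,.2417,.1405],158)
t=snap('top','top7.png')
b=np.array([.5895,.2416])
for a,x,m in blobs(t,(20,150,60),(32,255,255),20):
    if 200<x[0]<270 and 222<x[1]<265:
      p=atz(t,x,.04);d=p[:2]-b;print(a,x,np.hypot(*d),np.degrees(np.arctan2(d[1],d[0])))
"
```

```text
pos [0.59   0.2415 0.1407] yaw 158.4 tilt [ 0.001 -0.   ] w 0.0173 F [-3.1 -0.7  6.2] T [-0.29  0.52  0.11] q6 -0.98 t 11.3833
shift shares total [0.001 0.    0.001]
turn z shares total 0.05
113 [221.92920354 245.25663717] 0.06585144876218793 -171.88206986874434
```

The finger is now at -172° against the block's -173°, so the joint is near 0.78. I'll relieve the twist slightly, open, and lift clear.

Call:
{"fn": "carry_out", "kwargs": {
  "plan": [
    [[0,0,0],[0,0,-0.4],8],
    [[0,0,0],[0,0,0],8],
    [[0,0,0],[0,0,0],30],
    [[0,0,0],[0,0,0],60],
    [[0,0,0],[0,0,0],60]
  ]
}}

```text
time: 11.85
tool_pos: [0.59, 0.2417, 0.1394]
orientation: [0.514, 3.099, -0.0]
wrist_force: [0.0, 0.6, -0.1]
width: 0.0324
grip_force: 0.0
```

Call:
{"fn": "carry_out", "kwargs": {
  "plan": [
    [[0,0,0],[0,0,0],60],
    [[0,0,0],[0,0,0],60],
    [[0,0,0],[0,0,0],60],
    [[0,0,0],[0,0,0],60],
    [[0,0,0],[0,0,0],60]
  ]
}}

```text
time: 12.27
tool_pos: [0.5899, 0.2418, 0.1396]
orientation: [-0.516, -3.099, 0.0]
wrist_force: [-0.9, -0.5, -0.1]
width: 0.0596
grip_force: 0.0
```

Call:
{"fn": "carry_out", "kwargs": {
  "plan": [
    [[0,0,-0.03],[0,0,0],60],
    [[0,0,-0.06],[0,0,0],60],
    [[0,0,-0.1],[0,0,0],60],
    [[0,0,-0.1],[0,0,0],60],
    [[0,0,-0.1],[0,0,0],60]
  ]
}}

```text
time: 12.68
tool_pos: [0.5896, 0.2417, 0.2585]
orientation: [-0.516, -3.099, 0.0]
wrist_force: [-0.0, 0.1, 0.6]
width: 0.06
grip_force: 0.0
```

Call:
{"fn": "carry_out", "kwargs": {
  "plan": [
    [[-0.08,-0.08,0],[0,0,0],60],
    [[-0.08,-0.08,0],[0,0,0],60],
    [[-0.08,-0.08,0],[0,0,0],60],
    [[-0.08,-0.08,0],[0,0,0],60],
    [[0,0,0],[0,0,0],60]
  ]
}}

```text
time: 13.1
tool_pos: [0.6521, 0.1137, 0.2569]
orientation: [0.524, 3.096, -0.004]
wrist_force: [0.1, 0.4, 0.4]
width: 0.0599
grip_force: 0.0
```

```bash
python3 -c "
from h import *
go([.5898,.2417,.1405],158)
t=snap('top','top8.png');s=snap('side','side8.png')
b=np.array([.5895,.2416])
for a,x,m in blobs(t,(20,150,60),(32,255,255),20):
    if 200<x[0]<270 and 222<x[1]<265:
      p=atz(t,x,.04);d=p[:2]-b;print(a,x,np.hypot(*d),np.degrees(np.arctan2(d[1],d[0])))
for c in(t,s): print([(int(a),x.round(1)) for a,x,_ in red(c) if x[1]>60])
for c in(t,s): print(proj(c,[.5895,.2416,.177]))
cv2.imwrite('pics/z6.png',np.hstack([cv2.resize(t['pixels'][150:290,150:290],(400,400)),cv2.resize(s['pixels'][150:370,180:400],(400,400))])[:,:,::-1])
"
```

```text
pos [0.6521 0.1137 0.2569] yaw 160.8 tilt [ 0.001 -0.003] w 0.0599 F [0.1 0.4 0.4] T [ 0.02  0.04 -0.01] q6 -1.23 t 13.1
shift shares total [0.337 0.336 0.386]
turn z shares total 0.41
[(29, array([217.8, 184.3])), (34, array([209.6, 207.6]))]
[(51, array([232.5, 248.2])), (77, array([264.2, 255.7])), (57, array([299. , 263.6]))]
[[208.63727089 207.95930489]]
[[264.65929556 256.04864648]]
```

View pics/z6.png

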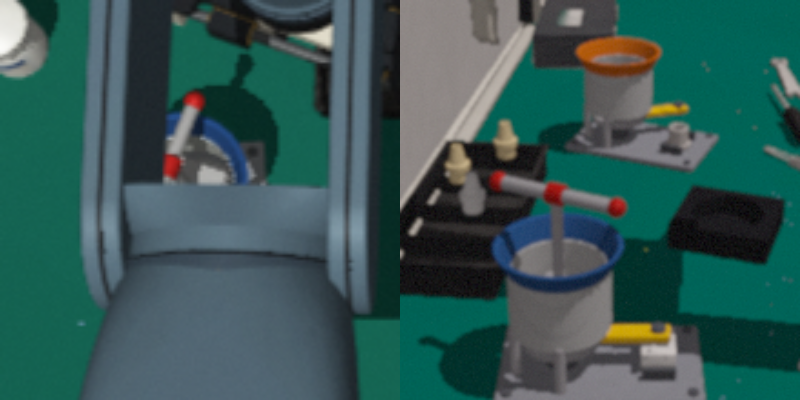

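The key stands upright in the blue well. Its barrel is at top (210,208) and side (264,256), within 1 px of the seated projection. The yellow finger lies over the block at crop (660,335), the orange clamp is unmoved, and the gripper is clear.

```bash
python3 -c "
from plant import job_done
print(job_done())"
```

```text
the job is handed in; nothing more can be done
None
```

I handed the job in at about 13 s of robot time: the key stands released and upright in the blue-collared well, fully down, with the yellow finger over the block's middle (about 0.78 rad) and the orange clamp untouched; the hand-in returned no verdict.

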